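# Fit the lidded strainer to the oil can, then take its cover off and hold it

### The arm

A 6-joint arm with a two-finger parallel gripper is mounted at the origin on the work surface. World frame = base frame: x ahead of the robot, y to its left, z up, the work surface at z = 0. Lengths are in m, angles in degrees, forces in N, time in s.
With the tool pointing down it reaches from about 0.4 to 0.825 m from the base axis. Payload 7 kg.
Tool frame: the origin (TCP) lies on the centre line of the jaws, within the pads' length; the fingertips stand 8 mm ahead of it and the grasp point (between the pads) lies 11 mm behind it; z points along the fingers, y is the line along which they close (so a half turn about z gives the same grasp; the last joint's range is limited). The gripper opens to 88 mm and grips with 3 to 60 N. Pads are 19 mm wide; open, the fingers measure 130 mm over their backs; the gripper's body (78 mm by 193 mm) begins 47 mm behind the grasp point.
Start: joints at [-60.269, 20.546, 0.682, 0, -70.136, -16.507], TCP at [0.154, -0.657, 0.235] pointing down, gripper open.
Joint ranges: [-176.03, 176.03], [-82.01, 121.73], [-58.28, 71.71], [-173.87, 95.51], [-174.79, -0.11], [-173.66, 173.66]. Speed limits (degrees/s): [136.94, 136.94, 172.46, 180, 180, 180].

### API

Orientations are given as [roll, pitch, yaw] about the fixed x, y, z axes, in that order (R = Rz(yaw) Ry(pitch) Rx(roll)).
In Python, from plant import ctrl, vision gives the robot as it stands. The module is installed in compiled form; this text tells all that it offers.
- The arm moves only by the tool move_arm, never from a script. Its argument "moves" is one flat list of numbers, 7 for each row, row after row: the finger opening in cm, from 0 to 8.76, then the shift along the tool's x, y, z in cm, then the turn, a rotation vector about the tool's x, y, z in rad. A call has 1 to 8 rows; each row shifts and turns the commanded pose from where the row before left it, along the tool's axes as they then stand; what a row does not reach is not made up. A row lasts 1/10 s, in which the tool goes at most 50 mm and 8.59 degrees, less where a joint would pass 70% of its speed; a pose out of reach is approached as far as the arm can. A call with a gripper value outside its range is refused whole. The fingers move at their own pace and stop on an object; the grip force is fixed at half the most. Time passes only in rows, so rows that do not move let the fingers close. It gives the time, the measured TCP pose, the force, the opening and the grip force at its end, in the units of the state.
- ctrl.get_obs(): the state, without advancing time (a new reading comes with each control period).
- vision.snapshot(name): name is "scene" or "top" or "wrist"; returns (picture, depth): 420x560x3 uint8, red, green, blue; 420x560 float32, m along the optical axis (not along the pixel's ray), 0 where there is no reading.
- vision.camera_model(name): a dict with "vertical_fov" (degrees; the focal length in pixels is half the picture's height over the tangent of half this angle, whatever the lens; pixels are square), "cx", "cy" (the principal point, pixels), "cam_to_world" (4x4, takes a point from camera to world coordinates). Camera axes: x right, y down, z forward; pixel columns grow to the right and rows downward; lengths in m; the calibration is good to about 2 mm. A picture is of the moment at which its call begins: read the wrist's pose just before it. camera_model takes no time and is no camera call; for the wrist camera it gives the pose at the moment of the call.
- ctrl.close_job(): hands the job in; it is judged then, once.
The state is a dict: "clock": time; "joint_pos": joint angles; "qvel": joint speeds; "tau": joint torques, N m; "tool_pos": TCP position; "orientation": TCP orientation; "force": force on the tool from outside, world axes, zero at the start; "moment": the same for the moment, N m; "opening": finger opening in m; "gripper_force": force on a finger pad.
Only numpy, scipy, OpenCV 4.12 (cv2) and the standard library are available. Lean on these libraries where they do the work, as an engineer would, in place of code of your own. Each camera call takes 0.05 s, during which the arm holds its last target. There are 200 camera calls.

### The job

Infused oil is about to be strained into the empty steel can on the kitchen scale. Pick up the strainer with its copper cover still on it, lower the two together gently into the can's mouth until the strainer sits fully home on the rim with the can still where it stands on the scale, then lift the cover alone off the top, leaving the strainer sitting undisturbed. Finish while still holding the cover roughly level in the gripper, at least 6 cm above where it sat, and leave the mortar, dropper bottle and jar alone.

Things in the scene. Friction and masses are not known exactly. Their poses are not given: they have to be found in the camera images.
- can: Plain stainless steel can, open at the top, loose, standing upright on the scale's pan. 62 mm outside diameter (64 mm over two thin beads), 95 mm high, mouth 57 mm across, wall 2.5 mm, about 0.25 kg. Origin: centre of its underside; z up its axis.
- strainer: Inner lid, round steel strainer, about 0.1 kg. From the bottom: tapered sieve cup 22 mm high (44 mm across below, 53 mm at its top); collar with black ribs, 66 mm across, z 22 to 38 mm; neck 44 mm across, z 38 to 48 mm, inside the cover. It stands on the tray on its cup. Home in the can, its origin is 73 mm above the can's origin. Origin: centre of the cup's underside; z up its axis.
- cover: Outer lid, about 50 g: loose copper-coloured cap, 54 mm across, 26 mm high, open below (49 mm inside), with a dark knob 14 mm across, 8 mm high on top. It sits over the strainer's neck, its edge resting on the collar, 38 mm above the strainer's origin, held by gravity only. Grip it across its 54 mm sides from above. Origin: centre of its lower edge; z up its axis.
- can_rim (a point): Centre of the can's mouth, level with its rim, 95 mm above the can's origin. The strainer's cup hangs in the mouth with 2 mm play all round, the underside of its collar resting on the rim.
- collar (a point): Middle of the strainer's collar on its axis, 30 mm above the strainer's origin. Gripping here across the 66 mm collar from above, fingers astride the narrower cover, carries both: the cover rides on the collar. The cover and knob reach 42 mm above this point.
- scale: White kitchen scale, fixed to the ledge: 170 x 150 mm flat body, 22 mm high, with a round steel pan 110 mm across whose top is at 32 mm. Origin: on the ledge under the pan's axis. It does not give under load.
- tray: Wooden rolling tray, fixed, 200 x 220 mm, floor 12 mm above the ledge, rim 20 mm above the ledge. The strainer with its cover stands on it. Origin: centre of its underside.
- mortar: White ceramic mortar 96 mm across and 62 mm high with its pestle leaning out of it to 90 mm; loose bystander. Origin: centre of its underside.
- dropper: Small amber glass dropper bottle, 34 mm across, 99 mm high over its rubber bulb; loose bystander. Origin: centre of its underside.
- jar: Green glass jar with a steel lid, 72 mm across, 104 mm high; loose bystander. Origin: centre of its underside.
- mint_box: Mint green flip-top plastic storage box, fixed at the left end of the ledge, 260 x 180 mm and 80 mm high, its lid thrown back to about 255 mm high; moulds and a scoop in it. Origin: centre of its underside; the lid is hinged on its +x side.

How it is judged (in metres and radians):
On the way, in this order (a step that is already met when the one before it is completed fails the run):
1. the strainer is lifted off the tray with its cover still on it (z of strainer in the frame of tray above 0.04 m and contact force between strainer and tray below 0.1 N and z of cover in the frame of strainer below 0.042 m and horizontal distance between cover and strainer below 0.006 m), for 0.2 s.
2. the strainer, cover on, sits home in the can standing on the scale (z of strainer in the frame of can below 0.0755 m and horizontal distance between strainer and can below 0.005 m and angle between strainer's own z axis and vertical below 0.08 rad and z of cover in the frame of strainer below 0.042 m and horizontal distance between cover and strainer below 0.006 m and distance of can from where it was at the start of the episode below 0.02 m and angle between can's own z axis and vertical below 0.06 rad), for 0.3 s.
At the end, for the whole second after the job is handed in: Strainer home in the can (75.5 mm or less above it, 5 mm off axis, 0.08 rad), let go, still; can on the scale within 20 mm of its start, tilt under 0.06 rad; the gripper alone holds the cover, still, within 0.35 rad of level, over 98 mm above the strainer's origin (60 mm above its seat) (z of strainer in the frame of can below 0.0755 m and horizontal distance between strainer and can below 0.005 m and angle between strainer's own z axis and vertical below 0.08 rad and distance of can from where it was at the start of the episode below 0.02 m and angle between can's own z axis and vertical below 0.06 rad and contact force between can and scale above 1 N and contact force between the fingers and strainer below 0.3 N and contact force between the arm and can below 0.3 N and contact force between the fingers and cover above 1 N and z of cover in the frame of strainer above 0.098 m and contact force between cover and strainer below 0.1 N and angle between cover's own z axis and vertical below 0.35 rad and linear speed of cover below 0.03 m/s and linear speed of strainer below 0.02 m/s); the arm keeps its last pose, push and grip.
It fails at once if the cover comes off the strainer while the strainer is not sitting home in the can (distance between cover and strainer above 0.05 m and (z of strainer in the frame of can above 0.077 m or horizontal distance between strainer and can above 0.006 m or angle between strainer's own z axis and vertical above 0.12 rad)).
It fails at once if the strainer is dropped into the can or comes down on it faster than 0.4 m/s (linear speed of strainer above 0.4 m/s and horizontal distance between strainer and can below 0.02 m and z of strainer in the frame of can below 0.098 m).
It fails at once if the can is pressed on the scale with more than 40 N (contact force between can and scale above 40 N).
It fails at once if the can is shoved more than 25 mm or tipped (distance of can from where it was at the start of the episode above 0.025 m or angle between can's own z axis and vertical above 0.2 rad).
It fails at once if the mortar, dropper bottle or jar is knocked (moved more than 30 mm or tipped) ((distance of mortar from where it was at the start of the episode above 0.03 m or angle between mortar's own z axis and vertical above 0.3 rad) or (distance of dropper from where it was at the start of the episode above 0.03 m or angle between dropper's own z axis and vertical above 0.3 rad) or (distance of jar from where it was at the start of the episode above 0.03 m or angle between jar's own z axis and vertical above 0.3 rad)).
It also fails if it takes over 51 s, if anything falls off the work surface, if the arm or the gripper's body presses on something with over 40 N, if the wrist force passes 120 N, or if a joint passes its speed limit or range.

## Working session

There is one attempt and no reset: what is moved stays moved. The work goes in short steps, Python scripts to look and compute and a tool call to move; the robot and the scene stay as the last step left them, time stands still between calls to the robot, and variables do not carry over. Pictures are saved under pics/ and viewed, at most 10 in all, crops included, and the job is handed in when it is done.

Besides the shell and the picture viewer there is one more tool, called after "Emit:" in YAML: its name, and indented under it one key for each argument. move_arm: Moves the arm, as the interface text tells. Its arguments: {"type":"object","properties":{"moves":{"type":"array"}},"required":["moves"]}

```bash
mkdir -p pics; python3 - <<'E'
from plant import ctrl, vision
import numpy as np, cv2
o=ctrl.get_obs()
for k in("clock","tool_pos","orientation","opening"):print(k,o[k])
for n in("scene","top"):
    m=vision.camera_model(n);print(n,m)
    p,d=vision.snapshot(n);cv2.imwrite(f"pics/{n}0.png",p[:,:,::-1]);np.savez(f"{n}0.npz",p=p,d=d)
E
```

```text
clock 0.0
tool_pos [ 0.15426931 -0.65665363  0.23361467]
orientation [ 1.79904507e+02 -7.42419990e-03 -1.66785983e+02]
opening 0.08747738493603495
scene {'vertical_fov': 57.82101756643536, 'cx': 285.04521098864564, 'cy': 208.28629143542094, 'cam_to_world': array([[ 0.54100446,  0.46189743, -0.70282639,  1.31750252],
       [ 0.84076656, -0.27653334,  0.46544699, -0.3709013 ],
       [ 0.02063384, -0.84272183, -0.53795369,  0.68311508],
       [ 0.        ,  0.        ,  0.        ,  1.        ]])}
top {'vertical_fov': 53.4439586815059, 'cx': 272.3648701664589, 'cy': 208.2571607479405, 'cam_to_world': array([[ 0.01641621, -0.99113376,  0.1318498 ,  0.35800875],
       [-0.99976192, -0.01816687, -0.01208568,  0.16820258],
       [ 0.01437382, -0.13162001, -0.99119603,  1.42751944],
       [ 0.        ,  0.        ,  0.        ,  1.        ]])}
```

View pics/scene0.png

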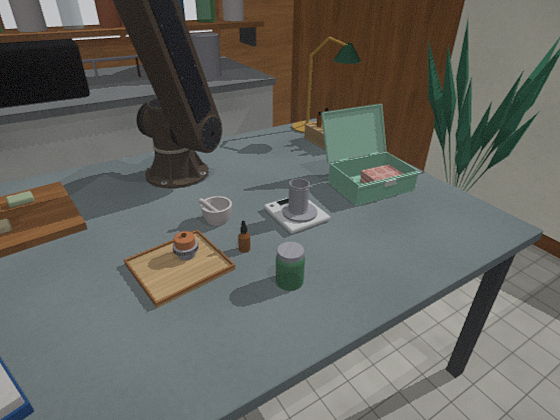

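View pics/top0.png

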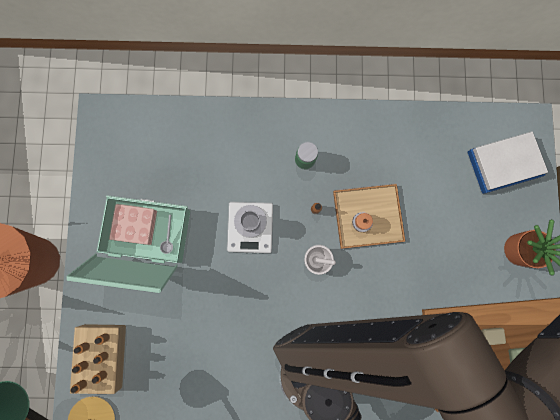

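The scene picture shows the copper cap at (185,240), the can at (298,195), the dropper at (244,238), the mortar at (216,210) and the jar at (290,265). In the top picture the cap is at (364,222), the can at (250,220), the dropper at (316,208), the mortar at (319,260) and the jar at (307,155).

```bash
cat > h.py <<'E'
import numpy as np, cv2
from plant import ctrl, vision
def f(m): return 210/np.tan(np.radians(m["vertical_fov"]/2))
def cloud(m,d):
    v,u=np.mgrid[0:420,0:560]; F=f(m)
    c=np.stack([(u-m["cx"])/F*d,(v-m["cy"])/F*d,d],-1)
    T=m["cam_to_world"]; return c@T[:3,:3].T+T[:3,3]
def plane(m,u,v,z):
    T=m["cam_to_world"]; r=T[:3,:3]@np.array([(u-m["cx"])/f(m),(v-m["cy"])/f(m),1.]); o=T[:3,3]
    return o+r*(z-o[2])/r[2]
def copper(p):
    h=cv2.cvtColor(p,cv2.COLOR_RGB2HSV); return (((h[...,0]<14)|(h[...,0]>175))&(h[...,1]>90)&(h[...,2]>90)).astype(np.uint8)
E
python3 - <<'E'
from h import *
for n in("top","scene"):
    z=np.load(n+"0.npz");m=vision.camera_model(n);P=cloud(m,z["d"]);ok=z["d"]>0
    rois={"top":dict(cover=(364,222,18),can=(250,220,20),mortar=(319,260,18),dropper=(316,208,8),jar=(307,155,14)),
     "scene":dict(cover=(185,244,20),can=(298,195,18),mortar=(216,210,20),dropper=(244,238,14),jar=(290,265,22))}[n]
    for k,(u,v,r) in rois.items():
        s=np.s_[v-r:v+r,u-r:u+r];q=P[s][ok[s]]
        lo={"cover":.03,"can":.11,"mortar":.045,"dropper":.03,"jar":.08}[k]
        a=q[q[:,2]>lo]
        print(n,k,len(a),a.min(0).round(3),a.max(0).round(3),((a.min(0)+a.max(0))/2).round(4))
    c=copper(z["p"]);u,v,r=rois["cover"];M=np.zeros_like(c);M[v-r:v+r,u-r:u+r]=c[v-r:v+r,u-r:u+r]
    q=P[(M>0)&ok];ys,xs=np.nonzero(M);print("copper",len(xs),xs.min(),xs.max(),ys.min(),ys.max(),np.median(q,0).round(4),plane(m,xs.mean(),ys.mean(),.065).round(4))
E
```

```text
top cover 331 [ 0.47  -0.181  0.031] [ 0.535 -0.116  0.089] [ 0.5025 -0.1486  0.0598]
top can 74 [0.461 0.194 0.113] [0.521 0.253 0.133] [0.4913 0.2235 0.1229]
top mortar 286 [ 0.328 -0.051  0.045] [0.421 0.043 0.091] [ 0.3745 -0.0042  0.0682]
top dropper 84 [ 0.531 -0.012  0.031] [0.562 0.019 0.104] [0.5467 0.0038 0.0678]
top jar 358 [0.689 0.007 0.08 ] [0.755 0.074 0.11 ] [0.722  0.0404 0.0954]
copper 216 355 372 213 228 [ 0.5017 -0.1468  0.0753] [ 0.5032 -0.1496  0.065 ]
scene cover 537 [ 0.476 -0.183  0.033] [ 0.537 -0.116  0.087] [ 0.5066 -0.1495  0.0597]
scene can 208 [0.461 0.193 0.11 ] [0.526 0.254 0.13 ] [0.4933 0.2235 0.1199]
scene mortar 421 [ 0.328 -0.052  0.045] [0.423 0.046 0.091] [ 0.3757 -0.0032  0.0681]
scene dropper 183 [ 0.539 -0.013  0.031] [0.567 0.019 0.092] [0.5531 0.0031 0.0614]
scene jar 573 [0.692 0.007 0.08 ] [0.758 0.075 0.108] [0.7249 0.0408 0.094 ]
copper 332 166 204 230 249 [ 0.5153 -0.1527  0.0743] [ 0.5047 -0.1499  0.065 ]
```

Emit:
move_arm:
  moves: [8.7, 0, 0, 0, 0, 0, -0.149, 8.7, 0, 0, 0, 0, 0, -0.149, 8.7, 0, 0, 0, 0, 0, -0.149, 8.7, 0, 0, 0, 0, 0, -0.149, 8.7, 0, 0, 0, 0, 0, -0.149, 8.7, 0, 0, 0, 0, 0, -0.149, 8.7, 0, 0, 0, 0, 0, -0.149, 8.7, 0, 0, 0, 0, 0, -0.149]

```text
clock: 0.9
tool_pos: [0.1543, -0.6568, 0.234]
orientation: [180.0, 0.1, -98.1]
force: [1.0, 0.1, 0.8]
opening: 0.0872
gripper_force: 0.0
```

Emit:
move_arm:
  moves: [8.7, 0, 0, 0, 0, 0, -0.141, 8.7, -4, -2.8, 0, 0, 0, 0, 8.7, -4, -2.8, 0, 0, 0, 0, 8.7, -4, -2.8, 0, 0, 0, 0, 8.7, -4, -2.8, 0, 0, 0, 0, 8.7, -4, -2.8, 0, 0, 0, 0, 8.7, -4, -2.8, 0, 0, 0, 0, 8.7, -4, -2.8, 0, 0, 0, 0]

```text
clock: 1.7
tool_pos: [0.3529, -0.3766, 0.2344]
orientation: [180.0, 0.0, -90.4]
force: [1.2, -1.0, 0.1]
opening: 0.0866
gripper_force: 0.0
```

Emit:
move_arm:
  moves: [8.7, -4, -2.8, 0, 0, 0, 0, 8.7, -4, -2.8, 0, 0, 0, 0, 8.7, -4, -2.8, 0, 0, 0, 0, 8.7, -4, -2.8, 0, 0, 0, 0, 8.7, -4, -2.5, 0, 0, 0, 0, 8.7, -2.5, -1.7, 0, 0, 0, 0, 8.7, 0, 0, 0, 0, 0, 0, 8.7, 0, 0, 0, 0, 0, 0]

```text
clock: 2.5
tool_pos: [0.5078, -0.1539, 0.2341]
orientation: [179.9, 0.0, -90.3]
force: [-0.1, -0.3, 0.3]
opening: 0.0872
gripper_force: 0.0
```

```bash
python3 - <<'E'
from h import *
o=ctrl.get_obs();print(o["tool_pos"],o["orientation"],o["joint_pos"],o["clock"])
m=vision.camera_model("wrist");print(m)
p,d=vision.snapshot("wrist");cv2.imwrite("pics/w1.png",p[:,:,::-1])
P=cloud(m,d)
c=copper(p)&(d>0)
print(c.sum()); q=P[c>0]
for lo,hi in((.03,.045),(.045,.07),(.07,.08),(.081,.09)):
    a=P[(d>0)&(P[...,2]>lo)&(P[...,2]<hi)&(abs(P[...,0]-.504)<.05)&(abs(P[...,1]+.149)<.05)]
    if len(a):print(lo,len(a),a.min(0).round(4),a.max(0).round(4),((a.min(0)+a.max(0))/2).round(4))
E
```

```text
[ 0.50784878 -0.15387616  0.2340705 ] [ 1.79935381e+02  3.97055513e-03 -9.03061638e+01] [ 4.32545753e+00  6.98476582e+00 -1.74529760e+01 -1.00733102e-02
 -6.56263460e+01 -4.62745683e+00] 2.5
{'vertical_fov': 66.48620093766749, 'cx': 280.77379441077323, 'cy': 209.65659027354184, 'cam_to_world': array([[-9.99992761e-01,  3.73084081e-03,  7.47084055e-04,
         5.06611342e-01],
       [ 3.80018424e-03,  9.69531978e-01,  2.44935303e-01,
        -2.20439959e-01],
       [ 1.89492742e-04,  2.44936369e-01, -9.69539138e-01,
         3.84626072e-01],
       [ 0.00000000e+00,  0.00000000e+00,  0.00000000e+00,
         1.00000000e+00]])}
5555
0.03 45 [ 0.4744 -0.1838  0.0343] [ 0.5328 -0.1598  0.045 ] [ 0.5036 -0.1718  0.0396]
0.045 771 [ 0.4681 -0.1837  0.0453] [ 0.5333 -0.124   0.0695] [ 0.5007 -0.1539  0.0574]
0.07 2087 [ 0.4748 -0.1768  0.0702] [ 0.5275 -0.1237  0.0799] [ 0.5012 -0.1503  0.075 ]
0.081 161 [ 0.495  -0.1571  0.0812] [ 0.5076 -0.1436  0.0861] [ 0.5013 -0.1504  0.0837]
```

View pics/w1.png

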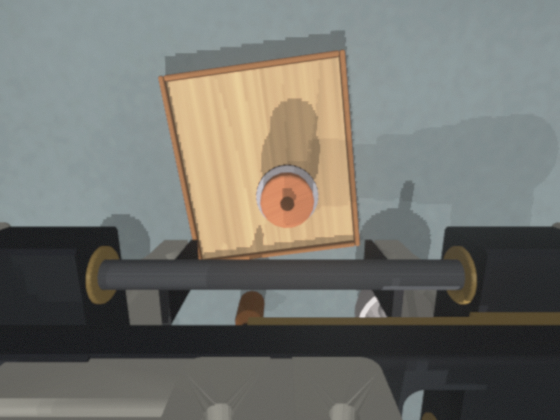

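The wrist picture shows the cap at (287,200), axis near (0.502,-0.150). The heights agree with the given 76 and 84 mm, and the dropper and mortar are clear of the fingers.

Emit:
move_arm:
  moves: [8.7, -0.39, 0.58, 2, 0, 0, 0, 8.7, 0, 0, 3.5, 0, 0, 0, 8.7, 0, 0, 3.5, 0, 0, 0, 8.7, 0, 0, 3, 0, 0, 0, 8.7, 0, 0, 2, 0, 0, 0, 8.7, 0, 0, 1, 0, 0, 0, 8.7, 0, 0, 0, 0, 0, 0, 8.7, 0, 0, 0, 0, 0, 0]

```text
clock: 3.35
tool_pos: [0.5025, -0.1512, 0.0854]
orientation: [-179.9, -0.0, -90.4]
force: [0.3, -0.4, 0.4]
opening: 0.0869
gripper_force: 0.0
```

```bash
python3 - <<'E'
from h import *
o=ctrl.get_obs();print(o["tool_pos"],o["orientation"],o["clock"],o["force"])
m=vision.camera_model("wrist")
p,d=vision.snapshot("wrist");cv2.imwrite("pics/w2.png",p[:,:,::-1])
P=cloud(m,d)
for lo,hi in((.03,.045),(.045,.07),(.07,.08),(.081,.09)):
    a=P[(d>0)&(P[...,2]>lo)&(P[...,2]<hi)&(abs(P[...,0]-.504)<.04)&(abs(P[...,1]+.149)<.05)]
    if len(a):print(lo,len(a),a.min(0).round(4),a.max(0).round(4),((a.min(0)+a.max(0))/2).round(4))
E
```

```text
[ 0.50253107 -0.15116445  0.08540459] [-1.79946412e+02 -1.35261792e-02 -9.04287038e+01] 3.35 [ 0.32142079 -0.35127996  0.41461978]
0.03 207 [ 0.4706 -0.1838  0.0332] [ 0.5304 -0.1651  0.045 ] [ 0.5005 -0.1744  0.0391]
0.045 2416 [ 0.4673 -0.1837  0.045 ] [ 0.5338 -0.1397  0.0699] [ 0.5005 -0.1617  0.0575]
0.07 4405 [ 0.4744 -0.177   0.07  ] [ 0.5274 -0.123   0.0799] [ 0.5009 -0.15    0.075 ]
0.081 144 [ 0.4947 -0.1573  0.081 ] [ 0.5071 -0.1529  0.0853] [ 0.5009 -0.1551  0.0832]
```

View pics/w2.png

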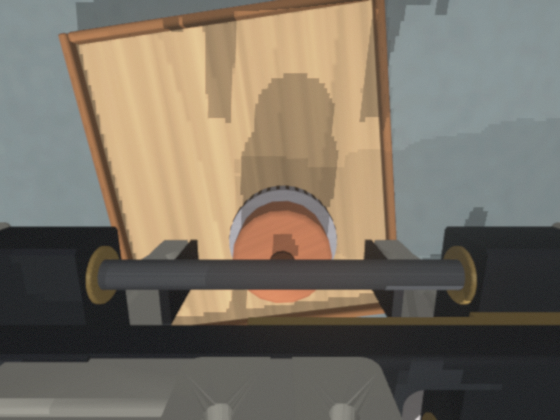

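The cap and collar sit centred between the fingers at (283,250), axis at (0.501,-0.150). I'll descend to the collar and close.

Emit:
move_arm:
  moves: [8.7, -0.12, 0.15, 1, 0, 0, 0, 8.7, 0, 0, 1.5, 0, 0, 0, 8.7, 0, 0, 1.5, 0, 0, 0, 8.7, 0, 0, 1.0, 0, 0, 0, 8.7, 0, 0, 0.35, 0, 0, 0, 8.7, 0, 0, 0, 0, 0, 0, 8.7, 0, 0, 0, 0, 0, 0]

```text
clock: 4.1
tool_pos: [0.5011, -0.1494, 0.0315]
orientation: [-180.0, -0.0, -90.4]
force: [-0.4, -0.4, 0.0]
opening: 0.0872
gripper_force: 0.0
```

Emit:
move_arm:
  moves: [7.2, 0, 0, 0, 0, 0, 0, 7.0, 0, 0, 0, 0, 0, 0, 6.8, 0, 0, 0, 0, 0, 0, 6.6, 0, 0, 0, 0, 0, 0, 6.2, 0, 0, 0, 0, 0, 0, 6.0, 0, 0, 0, 0, 0, 0, 6.0, 0, 0, 0, 0, 0, 0, 6.0, 0, 0, 0, 0, 0, 0]

```text
clock: 4.9
tool_pos: [0.5009, -0.1494, 0.0312]
orientation: [-180.0, -0.0, -90.4]
force: [0.4, -0.2, 2.5]
opening: 0.0654
gripper_force: 30.0
```

Emit:
move_arm:
  moves: [6, 0, 0, -0.3, 0, 0, 0, 6, 0, 0, -1, 0, 0, 0, 6, 0, 0, -2, 0, 0, 0, 6, 0, 0, -3, 0, 0, 0, 6, 0, 0, -3, 0, 0, 0, 6, 0, 0, -3, 0, 0, 0, 6, 0, 0, -2, 0, 0, 0, 6, 0, 0, -0.7, 0, 0, 0]

```text
clock: 5.7
tool_pos: [0.5014, -0.1495, 0.1839]
orientation: [-179.8, 0.0, -90.4]
force: [0.3, -0.4, -1.1]
opening: 0.0655
gripper_force: 30.0
```

```bash
python3 - <<'E'
from h import *
o=ctrl.get_obs();print(o["tool_pos"],o["opening"],o["clock"],o["force"])
m=vision.camera_model("wrist")
p,d=vision.snapshot("wrist");cv2.imwrite("pics/w3.png",p[:,:,::-1])
P=cloud(m,d)-o["tool_pos"]
c=(copper(p)>0)&(d>0)&(abs(P[...,2]-.043)<.006)
a=P[c];print(c.sum(),a.min(0),a.max(0),(a.min(0)+a.max(0))/2)
a=P[(d>0)&(abs(P[...,2]-.010)<.012)&(abs(P[...,0])<.03)&(abs(P[...,1])<.05)];print(len(a),a.min(0),a.max(0))
E
```

```text
[ 0.50144972 -0.14946291  0.18387306] 0.06547101291868906 5.7 [ 0.34277007 -0.42731039 -1.13962774]
4898 [-0.02753109 -0.02773193  0.03700569] [0.02591001 0.00240689 0.04895194] [-0.00081054 -0.01266252  0.04297881]
3360 [-0.0299931  -0.03453736  0.00235092] [ 0.02968694 -0.01070749  0.02198539]
```

View pics/w3.png

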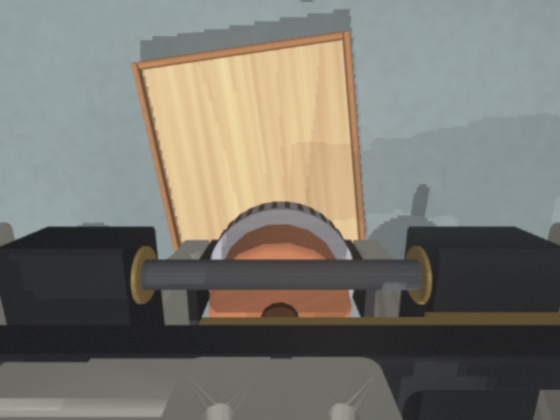

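The strainer and cover are held squarely, with the collar centre about 1 mm to -y of the TCP. Next I'll carry them slightly past the can so the wrist camera can see the rim.

Emit:
move_arm:
  moves: [6, -1, 0.2, 0, 0, 0, 0, 6, -2, 0.2, 0, 0, 0, 0, 6, -3, 0.2, 0, 0, 0, 0, 6, -3.5, 0.2, 0, 0, 0, 0, 6, -3.5, 0.2, 0, 0, 0, 0, 6, -3.5, 0.2, 0, 0, 0, 0, 6, -3.5, 0, 0, 0, 0, 0, 6, -3.5, 0, 0, 0, 0, 0]

```text
clock: 6.55
tool_pos: [0.4888, 0.0871, 0.1796]
orientation: [179.9, -0.1, -90.4]
force: [1.4, -0.0, -2.3]
opening: 0.0654
gripper_force: 30.0
```

Emit:
move_arm:
  moves: [6, -3.5, 0, 0, 0, 0, 0, 6, -3.5, 0, 0, 0, 0, 0, 6, -3.5, 0, 0, 0, 0, 0, 6, -3.5, 0, 0, 0, 0, 0, 6, -2.5, 0, 0, 0, 0, 0, 6, -2, 0, 0, 0, 0, 0, 6, -1, 0, 0, 0, 0, 0, 6, 0, 0, 0, 0, 0, 0]

```text
clock: 7.35
tool_pos: [0.4912, 0.2813, 0.1801]
orientation: [179.9, -0.1, -90.3]
force: [-0.0, -0.8, -2.2]
opening: 0.0652
gripper_force: 30.0
```

```bash
python3 - <<'E'
from h import *
o=ctrl.get_obs();print(o["tool_pos"],o["orientation"],o["opening"],o["clock"])
m=vision.camera_model("wrist")
p,d=vision.snapshot("wrist");cv2.imwrite("pics/w4.png",p[:,:,::-1])
P=cloud(m,d)
M=(d>0)&(abs(P[...,2]-.127)<.006)&(np.hypot(P[...,0]-.492,P[...,1]-.2235)<.045)
a=P[M];print(len(a),a.min(0),a.max(0),(a.min(0)+a.max(0))/2)
ys,xs=np.nonzero(M);pts=np.array([plane(m,u,v,.127)[:2] for u,v in zip(xs,ys)]);print(cv2.minEnclosingCircle((pts*1000).astype(np.float32)), ys.min(),ys.max(),xs.min(),xs.max())
E
```

```text
[0.49119326 0.28131645 0.18008183] [ 1.79932714e+02 -6.69281143e-02 -9.03439584e+01] 0.06522072253703308 7.35
1538 [0.46090447 0.19264569 0.12102509] [0.52222576 0.25307195 0.12974057] [0.49156511 0.22285882 0.12538283]
((491.4786376953125, 222.7644500732422), 30.901514053344727) 91 190 229 327
```

View pics/w4.png

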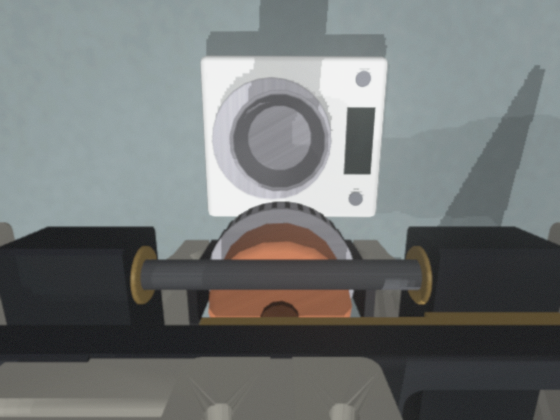

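The can's mouth is at (279,140). The rim centre is (0.4915,0.2228) and its radius fits. The strainer and cover are still seated in the grip.

Emit:
move_arm:
  moves: [6, 1.5, -0.11, 0, 0, 0, 0, 6, 2.2, 0, 0, 0, 0, 0, 6, 1.5, 0, 0, 0, 0, 0, 6, 0.55, 0, 0, 0, 0, 0, 6, 0, 0, 0.5, 0, 0, 0, 6, 0, 0, 1, 0, 0, 0, 6, 0, 0, 0.8, 0, 0, 0, 6, 0, 0, 0.4, 0, 0, 0]

```text
clock: 8.2
tool_pos: [0.4918, 0.2232, 0.1524]
orientation: [179.9, -0.1, -90.4]
force: [0.0, -0.3, -1.2]
opening: 0.0654
gripper_force: 30.0
```

Emit:
move_arm:
  moves: [6, 0, 0, 0, 0, 0, 0, 6, 0, 0, 0, 0, 0, 0]

```text
clock: 8.4
tool_pos: [0.4924, 0.2235, 0.1538]
orientation: [180.0, -0.0, -90.4]
force: [0.3, 0.5, -1.7]
opening: 0.0654
gripper_force: 30.0
```

```bash
python3 - <<'E'
from h import *
o=ctrl.get_obs();print(o["tool_pos"],o["orientation"],o["force"],o["clock"])
p,d=vision.snapshot("scene");cv2.imwrite("pics/s5.png",cv2.resize(p[130:240,230:370,::-1],None,fx=5,fy=5,interpolation=cv2.INTER_CUBIC))
E
```

```text
[0.49239221 0.22345282 0.153841  ] [ 1.79986467e+02 -2.60989419e-02 -9.03696959e+01] [ 0.30850173  0.46665403 -1.74032375] 8.4
```

View pics/s5.png

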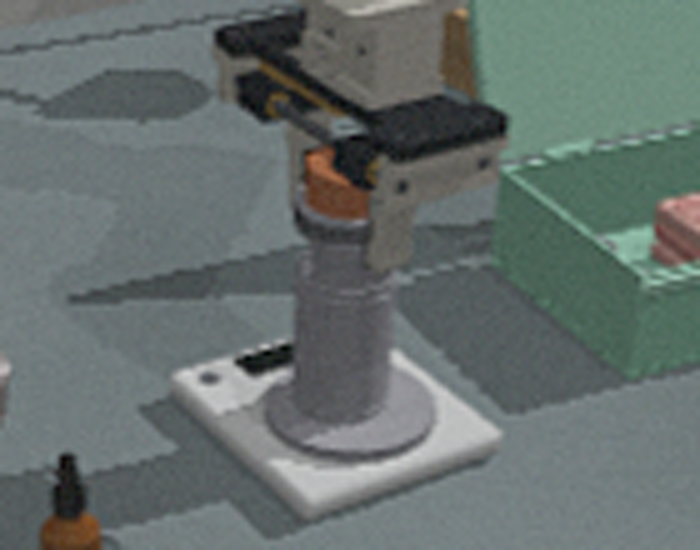

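The strainer is centred over the can's mouth, about 5 mm above it. Lowering gently.

Emit:
move_arm:
  moves: [6, 0, 0, 0.5, 0, 0, 0, 6, 0, 0, 0.6, 0, 0, 0, 6, 0, 0, 0.6, 0, 0, 0, 6, 0, 0, 0.4, 0, 0, 0, 6, 0, 0, 0.2, 0, 0, 0, 6, 0, 0, 0, 0, 0, 0, 6, 0, 0, 0, 0, 0, 0]

```text
clock: 9.15
tool_pos: [0.4925, 0.2232, 0.1311]
orientation: [-180.0, -0.0, -90.4]
force: [-0.9, 0.2, -1.2]
opening: 0.065
gripper_force: 30.0
```

Emit:
move_arm:
  moves: [6, 0, 0, 0.2, 0, 0, 0, 6, 0, 0, 0.15, 0, 0, 0, 6, 0, 0, 0.1, 0, 0, 0, 6, 0, 0, 0.1, 0, 0, 0, 6, 0, 0, 0, 0, 0, 0, 6, 0, 0, 0, 0, 0, 0]

```text
clock: 9.75
tool_pos: [0.4924, 0.2232, 0.1256]
orientation: [-180.0, 0.0, -90.4]
force: [0.8, -0.7, -1.7]
opening: 0.065
gripper_force: 30.0
```

Emit:
move_arm:
  moves: [6, 0, 0, 0.07, 0, 0, 0, 6, 0, 0, 0.06, 0, 0, 0, 6, 0, 0, 0, 0, 0, 0, 6, 0, 0, 0, 0, 0, 0]

```text
clock: 10.15
tool_pos: [0.4924, 0.2232, 0.1243]
orientation: [-180.0, 0.0, -90.4]
force: [0.7, -0.2, -0.6]
opening: 0.0651
gripper_force: 30.0
```

Emit:
move_arm:
  moves: [6, 0, 0, 0.05, 0, 0, 0, 6, 0, 0, 0.05, 0, 0, 0, 6, 0, 0, 0, 0, 0, 0, 6, 0, 0, 0, 0, 0, 0]

```text
clock: 10.55
tool_pos: [0.4925, 0.2232, 0.1242]
orientation: [-180.0, 0.0, -90.4]
force: [-3.5, -0.7, 7.4]
opening: 0.0652
gripper_force: 30.0
```

Contact is at the expected height (0.124 m) with about 8 N. I'll hold for a moment, then open slowly.

Emit:
move_arm:
  moves: [6, 0, 0, 0, 0, 0, 0, 6, 0, 0, 0, 0, 0, 0, 6.6, 0, 0, 0, 0, 0, 0, 6.8, 0, 0, 0, 0, 0, 0, 7.2, 0, 0, 0, 0, 0, 0, 7.8, 0, 0, 0, 0, 0, 0, 8.7, 0, 0, 0, 0, 0, 0, 8.7, 0, 0, 0, 0, 0, 0]

```text
clock: 11.35
tool_pos: [0.4923, 0.2232, 0.1231]
orientation: [180.0, -0.0, -90.4]
force: [0.5, 0.0, -0.3]
opening: 0.085
gripper_force: 0.0
```

Emit:
move_arm:
  moves: [8.7, 0, 0, -0.5, 0, 0, 0, 8.7, 0, 0, -1.2, 0, 0, 0, 8.7, 0, 0, -0.8, 0, 0, 0, 8.7, 0, 0, -0.3, 0, 0, 0, 8.7, 0, 0, 0, 0, 0, 0, 8.7, 0, 0, 0, 0, 0, 0]

```text
clock: 11.95
tool_pos: [0.4922, 0.2231, 0.1513]
orientation: [-180.0, 0.0, -90.4]
force: [-0.4, -0.5, 0.2]
opening: 0.0871
gripper_force: 0.0
```

```bash
python3 - <<'E'
from h import *
o=ctrl.get_obs();print(o["tool_pos"],o["orientation"],o["force"],o["clock"],o["opening"])
p,d=vision.snapshot("scene");cv2.imwrite("pics/s6.png",cv2.resize(p[130:240,230:370,::-1],None,fx=5,fy=5,interpolation=cv2.INTER_CUBIC))
m=vision.camera_model("wrist");p,d=vision.snapshot("wrist");cv2.imwrite("pics/w6.png",p[:,:,::-1])
P=cloud(m,d)
for lo,hi in((.148,.163),(.184,.196)):
  a=P[(d>0)&(P[...,2]>lo)&(P[...,2]<hi)&(np.hypot(P[...,0]-.4925,P[...,1]-.2228)<.037)]
  if len(a):print(len(a),a.min(0),a.max(0),np.median(a[:,2]))
E
```

```text
[0.49223726 0.22313842 0.15129793] [-1.79998976e+02  1.37672691e-02 -9.04069080e+01] [-0.40446788 -0.46415791  0.17870928] 11.95 0.08710068864896806
702 [0.46698704 0.19535269 0.14800477] [0.51751501 0.21387721 0.16297319] 0.15599958379993117
```

View pics/s6.png

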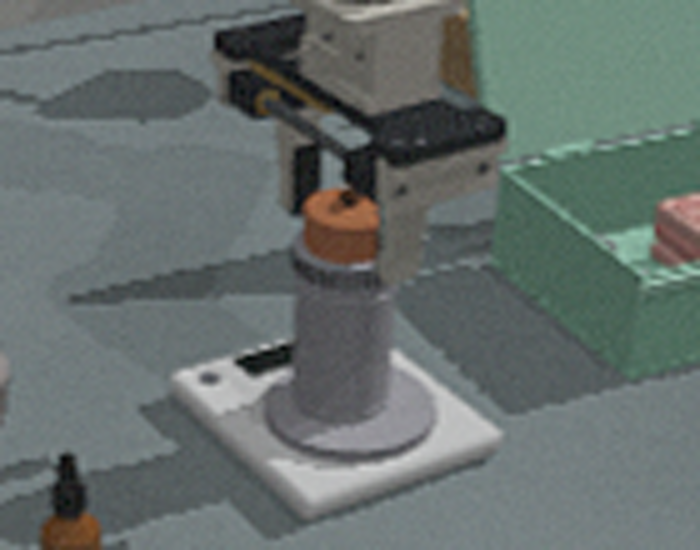

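The strainer sits home with the cover on at about (340,225), and the can has not moved. I'll raise slightly so the fingertips clear the collar (top at 0.143), then grip the cover.

Emit:
move_arm:
  moves: [8.7, 0, 0, -0.4, 0, 0, 0, 7.5, 0, 0, 0, 0, 0, 0, 6.5, 0, 0, 0, 0, 0, 0, 5.9, 0, 0, 0, 0, 0, 0, 5.6, 0, 0, 0, 0, 0, 0, 5.4, 0, 0, 0, 0, 0, 0, 5.2, 0, 0, 0, 0, 0, 0, 4.8, 0, 0, 0, 0, 0, 0]

```text
clock: 12.85
tool_pos: [0.4923, 0.2231, 0.1552]
orientation: [180.0, -0.0, -90.4]
force: [0.3, 0.2, 0.0]
opening: 0.0538
gripper_force: 30.0
```

Emit:
move_arm:
  moves: [4.8, 0, 0, 0, 0, 0, 0, 4.8, 0, 0, 0, 0, 0, 0, 4.8, 0, 0, 0, 0, 0, 0]

```text
clock: 13.15
tool_pos: [0.4923, 0.2231, 0.1552]
orientation: [180.0, -0.0, -90.4]
force: [0.7, 0.5, -0.6]
opening: 0.0536
gripper_force: 30.0
```

Gripped at 53.6 mm. Lifting straight up slowly, then on to more than 9 cm.

Emit:
move_arm:
  moves: [4.8, 0, 0, -0.2, 0, 0, 0, 4.8, 0, 0, -0.4, 0, 0, 0, 4.8, 0, 0, -0.5, 0, 0, 0, 4.8, 0, 0, -0.6, 0, 0, 0, 4.8, 0, 0, -0.8, 0, 0, 0, 4.8, 0, 0, -1, 0, 0, 0, 4.8, 0, 0, -1.2, 0, 0, 0, 4.8, 0, 0, -1.2, 0, 0, 0]

```text
clock: 13.95
tool_pos: [0.4925, 0.2232, 0.2156]
orientation: [-180.0, 0.0, -90.4]
force: [0.5, 0.5, -0.9]
opening: 0.0542
gripper_force: 30.0
```

Emit:
move_arm:
  moves: [4.8, 0, 0, -1.2, 0, 0, 0, 4.8, 0, 0, -1.2, 0, 0, 0, 4.8, 0, 0, -0.8, 0, 0, 0, 4.8, 0, 0, -0.4, 0, 0, 0, 4.8, 0, 0, 0, 0, 0, 0, 4.8, 0, 0, 0, 0, 0, 0, 4.8, 0, 0, 0, 0, 0, 0, 4.8, 0, 0, 0, 0, 0, 0]

```text
clock: 14.75
tool_pos: [0.4922, 0.223, 0.2498]
orientation: [180.0, -0.0, -90.4]
force: [-0.6, -0.5, -1.4]
opening: 0.0537
gripper_force: 30.0
```

```bash
python3 - <<'E'
from h import *
o=ctrl.get_obs();print(o["tool_pos"],o["orientation"],o["force"],o["clock"],o["opening"],o["gripper_force"])
p,d=vision.snapshot("scene");cv2.imwrite("pics/s7.png",cv2.resize(p[110:230,230:370,::-1],None,fx=5,fy=5,interpolation=cv2.INTER_CUBIC))
E
```

```text
[0.49220421 0.22303604 0.24975357] [ 1.79960077e+02 -3.54471418e-02 -9.04026953e+01] [-0.6135376  -0.48117157 -1.36935679] 14.75 0.05374027419177328 29.999806517735124
```

View pics/s7.png

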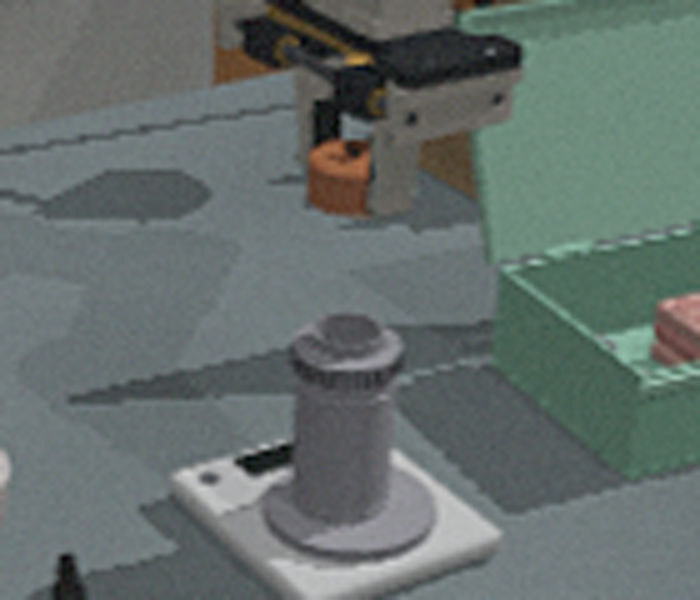

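The cover is held level at (340,175), 9.5 cm above its seat. The strainer sits home and level at (348,355).

```bash
python3 -c "
from plant import ctrl
print(ctrl.close_job())"
```

```text
the job is handed in; nothing more can be done
None
```

The strainer sits home in the can on the scale, the cover is held level about 9.5 cm above its seat, and the job is handed in at about 15 s; it returned no verdict.

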